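Show an objective's front lens to the inspection camera

TASK

Pull the transport cap off the taller of the two microscope objectives in the storage block and drop the cap into the open parts box, and slide the inspection camera's dust shutter fully open. Then lift that objective straight out of the block and hold it still and upright, front lens downward and centred about 3 cm above the camera's round glass window, never letting it touch the camera. The program finishes while the gripper is still holding the objective there; leave the shorter objective with its cap, and the other things nearby, as they are.

Things in the scene. Friction and masses are not known exactly. Their poses are not given: they have to be found in the camera images.
- objective_tall: Taller steel microscope objective, about 140 g, 67 mm long, upright with its front lens down in a bore of the block. Origin at the centre of the front lens (lowest point), z up along its axis. Going up: nose and barrel (dia 22.4) to 26 mm, dark knurled grip collar dia 32 from 26 to 46 mm, body dia 27 to 60 mm, brass thread dia 19 to 67 mm. The collar's lower face rests on the block's top.
- cap_tall: Black plastic transport cap on the taller objective: inverted cup, outer dia 31, height 12, bore dia 22 and 6 deep, 15 g. It just sits loosely over the thread, its lower rim 61 mm above the front lens. Origin at the centre of its open lower rim, z up to its closed top.
- objective_short: Shorter objective beside it, to be left alone; 49 mm long, collar dia 32 from 26 to 34 mm above its front lens, dia 27 body to 42 mm. Origin at its front lens, which sits at the same height as that of the taller one. Which of the two bores holds it varies.
- cap_short: The same black cap (dia 31, height 12) on the shorter objective, to be left alone. Origin at the centre of its lower rim.
- block: Fixed white plastic storage block, 58 (x) x 124 (y) x 36 mm high, with two bores dia 25.5, 31 mm deep, at y = -30 and +30 mm, x = 0. Origin at the centre of its underside; the objectives stand in the bores.
- parts_box: Fixed grey open plastic box, 86 (x) x 110 (y) over its rim, 40 mm high, inside 74 x 98, floor 3 mm, empty. Origin at the centre of its underside.
- inspection_camera: Fixed camera in a low white box with aluminium top, 92 (x) x 136 (y) mm, top face 50 mm high, looking straight up through a round glass window (dia 29) near its -y end. Two 7 mm high steel rails along y, 57 mm apart, guide a dark shutter plate over the window. Origin at the centre of its underside.
- camera_glass (a point): Centre of the camera's round glass window, on its top face 50 mm above the camera's underside and 30 mm to -y of its centre; axes as the camera's: z up, y the way the shutter opens.
- shutter (a joint): Shutter slide in m: 0 = window covered, 0.046 = fully open against its end stop; the shutter moves along the camera's +y, with about 1.2 N of friction, and stays where it is left. It may start up to 10 mm open.
- shutter_tab (a point): Top centre of the shutter's black finger tab, which moves with the shutter: an upright rib 8 mm thick (along y), 30 mm wide (along x), standing 15 mm above the 50 x 46 mm shutter plate. Its top is 68.5 mm above the camera's underside.
- objective_case: Bystander: closed round plastic case with black foot, dia 36, 59 mm high, standing. Origin at its underside.
- oil_bottle: Bystander: small brown dropper bottle, dia 27, 62 mm high, standing. Origin at its underside.
- forceps: Bystander: steel forceps, 121 x 14 x 6 mm, lying flat on the table. Origin at the centre of its underside.
Not all that is in view belongs to the job. Leave any red look-alike of the objective_tall alone.

How it is judged:
By the outcome, as a careful person would: the job done as asked, in the order asked, and still so for the second after the job is handed in, while the arm keeps its last pose, push and grip.
It also fails if it takes over 70 s, if anything falls off the work surface, if the arm or the gripper's body presses on something with over 40 N, if the wrist force passes 120 N, or if a joint passes its speed limit or range.

ROBOT

A 6-joint arm with a two-finger parallel gripper is mounted at the origin on a cart in front of the work surface, level with it; the furniture and walls round the work are solid. World frame = base frame: x ahead of the robot, y to its left, z up, the work surface at z = 0. Lengths are in m, angles in rad, forces in N, time in s.
With the tool pointing down it reaches from about 0.25 to 0.725 m from the base axis. Payload 4 kg.
Tool frame: the origin (TCP) lies at the very end of the fingers, on their centre line; the grasp point (between the pads) lies 19 mm behind it (grasp_offset is the z of the grasp point in the tool frame, in m); z points along the fingers, y is the line along which they close (so a half turn about z gives the same grasp; the last joint's range is limited). The gripper opens to 85 mm and grips with 20 to 120 N. Pads are 22 mm wide; open, the fingers measure 114 mm over their backs; the gripper's body (76 mm by 85 mm) begins 54 mm behind the grasp point. The pads swing forward as they close: fully open they stand 13 mm farther back than shut.
Start: joints at [1.117, 0.241, 0.005, 1.335, 0, 1.571], TCP at [0.219, 0.449, 0.201] pointing down, gripper open.
Joint ranges: [-2.72, 2.72], [-1.05, 1.87], [-1.09, 1.28], [-1.99, 2.15], [-1.42, 1.44], [-3.14, 3.14]. Speed limits (rad/s): [2.79, 2.79, 3.14, 3.14, 3.14, 3.14].

INTERFACE

Orientations are given as a unit quaternion [x, y, z, w].
In Python, from bench import * gives the robot as it stands.
- The arm moves only by the shell command python3 -m jog 'ROWS' [FORCE]. ROWS is a JSON object whose one key "plan" holds a list of rows, each a list of 3 entries, a list of its own where there are three numbers: the shift along the world's x, y, z in mm, then the turn, a rotation vector about the world's x, y, z in rad, then the finger opening in mm, from 0 to 85.4. In form: {"plan": [[[tx, ty, tz], [rx, ry, rz], gripper], ...]}. A call has exactly 10 rows; each row shifts and turns the commanded pose from where the row before left it; what a row does not reach is not made up. A row lasts 1/8 s, in which the tool goes at most 62.5 mm and 10.7 degrees, less where a joint would pass 70% of its speed; a pose out of reach is approached as far as the arm can. A call is refused whole if a number of a shift passes 62.5 or a number of a turn 0.188, either way. A call with a gripper value outside its range is refused whole. The fingers move at their own pace and stop on an object; FORCE is the grip in N (left out, the last holds). Time passes only in rows, so rows that do not move let the fingers close, or fill a call up. It gives the time, the measured TCP pose, the force, the opening and the grip force at its end, in the units of the state.
- get_state(): the state, without advancing time (a new reading comes with each control period).
- capture(name): name is "scene" or "top"; returns the picture (384x512x3 uint8, blue, green, red); there is no depth.
- get_calibration(name): a dict with "intrinsics" (3x3 intrinsics, pixels), "dist" ([k1, k2, p1, p2, k3] as OpenCV has them; the pictures are not rectified), "eye" and "rotation" of the camera in the world. Camera axes: x right, y up, looking along -z (the intrinsics and any distortion apply to the point x, -y, -z); pixel columns grow to the right and rows downward; lengths in m; the calibration is good to about 2 mm. A picture is of the moment at which its call begins. get_calibration takes no time and is no camera call.
- job_done(): hands the job in; it is judged then, once.
The state is a dict: "time": time; "joint_positions": joint angles; "joint_vel": joint speeds; "tau": joint torques, N m; "eef_pos": TCP position; "orientation": TCP orientation; "contact_force": force on the tool from outside, world axes, zero at the start; "ft_torque": the same for the moment, N m; "gripper_width": finger opening in m; "grasp_force": force on a finger pad.
Only numpy, scipy, OpenCV 4.12 (cv2) and the standard library are available. Lean on these libraries where they do the work, as an engineer would, in place of code of your own. Each camera call takes 0.05 s, during which the arm holds its last target. There are 200 camera calls.

## Working session

There is one attempt and no reset: what is moved stays moved. The work goes in short steps, Python scripts to look and compute and a shell command to move; the robot and the scene stay as the last step left them, time stands still between calls to the robot, and variables do not carry over. Pictures are saved under pics/ and viewed, at most 10 in all, crops included, and the job is handed in when it is done.

```bash
mkdir -p pics; ls
python3 - <<'E'
from bench import *
import cv2
for n in("scene","top"):
    cv2.imwrite(f"pics/{n}0.png",capture(n)); print(n,get_calibration(n))
print(get_state())
E
```

```text
pics
scene {'intrinsics': array([[465.03666978,   0.        , 249.59300799],
       [  0.        , 465.03666978, 192.82409156],
       [  0.        ,   0.        ,   1.        ]]), 'dist': array([-0.19282049,  0.        ,  0.        ,  0.        ,  0.        ]), 'eye': array([ 0.04313355, -0.48689136,  0.77884544]), 'rotation': array([ 0.32524279, -0.17938815, -0.43018727,  0.82278547])}
top {'intrinsics': array([[444.7986655 ,   0.        , 257.85190811],
       [  0.        , 444.7986655 , 194.9534998 ],
       [  0.        ,   0.        ,   1.        ]]), 'dist': array([-0.14135627,  0.        ,  0.        ,  0.        ,  0.        ]), 'eye': array([ 0.49806822, -0.10948577,  1.1919367 ]), 'rotation': array([-0.02177816,  0.02208839,  0.70705753, -0.70647538])}
{'time': 0.1, 'joint_positions': array([1.11699359e+00, 2.41351920e-01, 3.89766563e-03, 1.33518788e+00,
       4.48597215e-05, 1.57080055e+00]), 'joint_vel': array([-0.00041862, -0.00340442,  0.00335255,  0.00179253,  0.00067965,
        0.00061284]), 'tau': array([-5.47349518e-04, -3.73137152e+01,  2.53010166e+01,  1.08531406e-02,
       -2.13560753e-05,  3.49785417e-06]), 'eef_pos': array([0.21891784, 0.44886272, 0.20040966]), 'orientation': array([ 2.24961383e-01,  9.74367243e-01, -8.94203154e-04, -2.29469026e-04]), 'contact_force': array([ 0.62740974,  0.43791213, -0.06582055]), 'ft_torque': array([ 0.00941228, -0.02941178,  0.03790565]), 'grasp_force': 0.0, 'gripper_width': 0.0855347939814218}
```

View pics/scene0.png

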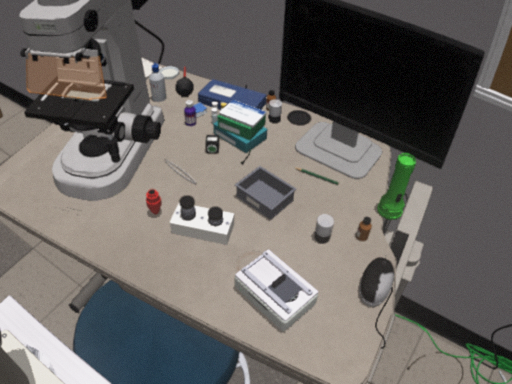

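View pics/top0.png

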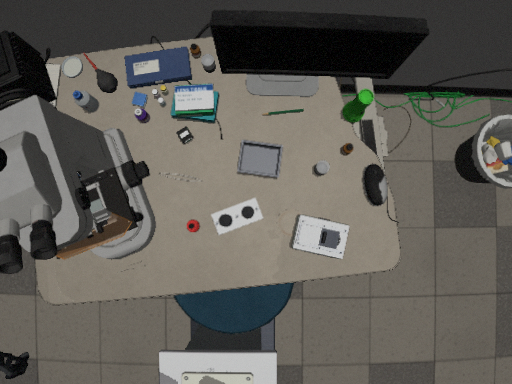

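The scene view shows the white block near (203,222), with the tall objective's cap at about (187,204) and the shorter one at (216,216). The parts box is at (265,192), the camera at (275,288) and the red look-alike at (153,202). In the top view the block is at (237,216), the box at (260,158) and the camera at (321,237). The arm itself isn't drawn. Next I'll enlarge crops of both views.

```bash
cat > h.py <<'E'
from bench import *
import cv2, numpy as np
from scipy.spatial.transform import Rotation as Ro
C={n:get_calibration(n) for n in("scene","top")}
def proj(n,P):
    c=C[n]; p=(np.atleast_2d(P)-c["eye"])@Ro.from_quat(c["rotation"]).as_matrix()*[1,-1,-1]
    return cv2.projectPoints(p,np.zeros(3),np.zeros(3),c["intrinsics"],c["dist"])[0][:,0]
def ray(n,uv):
    c=C[n]; q=cv2.undistortPoints(np.array([[uv]],float),c["intrinsics"],c["dist"])[0,0]
    d=Ro.from_quat(c["rotation"]).apply([q[0],-q[1],-1]); return c["eye"],d/np.linalg.norm(d)
def plane(n,uv,z):
    o,d=ray(n,uv); return o+d*(z-o[2])/d[2]
def tri(a,b):  # scene uv, top uv -> point, gap
    (o,d),(p,e)=ray("scene",a),ray("top",b)
    s,t=np.linalg.lstsq(np.c_[d,-e],p-o,rcond=None)[0]
    return (o+s*d+p+t*e)/2,np.linalg.norm(o+s*d-p-t*e)
E
python3 - <<'E'
from h import *
print(C["top"]["rotation"],proj("top",[[.219,.449,.2],[0,0,0]]),proj("scene",[[.219,.449,.2],[0,0,0]]))
s=cv2.imread("pics/scene0.png");t=cv2.imread("pics/top0.png")
a=cv2.resize(s[160:330,140:340],None,fx=4,fy=3.5*4/3.5*0.88,interpolation=cv2.INTER_CUBIC)
cv2.imwrite("pics/s1.png",cv2.resize(s[175:325,140:340],None,fx=4,fy=4,interpolation=cv2.INTER_CUBIC))
cv2.imwrite("pics/t1.png",cv2.resize(t[135:265,180:380],None,fx=4,fy=4,interpolation=cv2.INTER_CUBIC))
E
```

```text
[-0.02177816  0.02208839  0.70705753 -0.70647538] [[ 18.67267912 340.72715015]
 [217.29152683 406.38121407]] [[-68.82468181 147.7957423 ]
 [  1.66023198 396.04268125]]
```

View pics/s1.png

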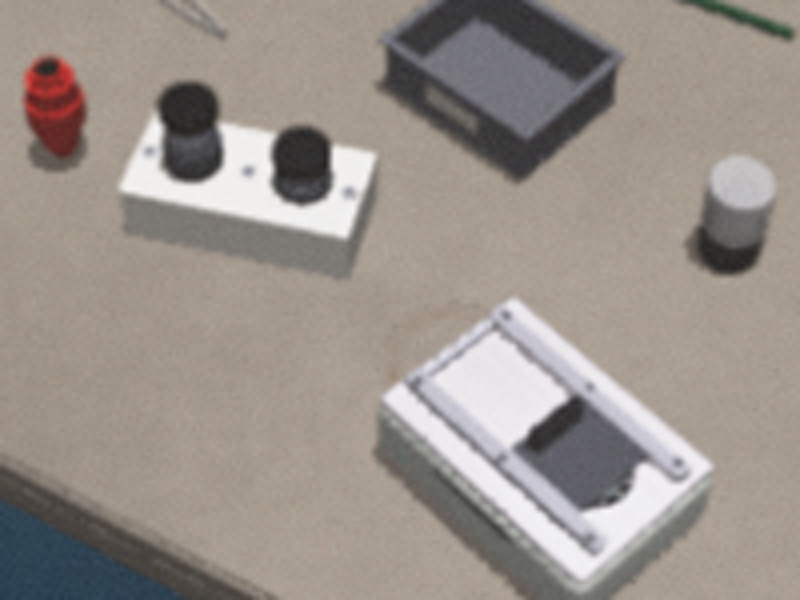

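View pics/t1.png

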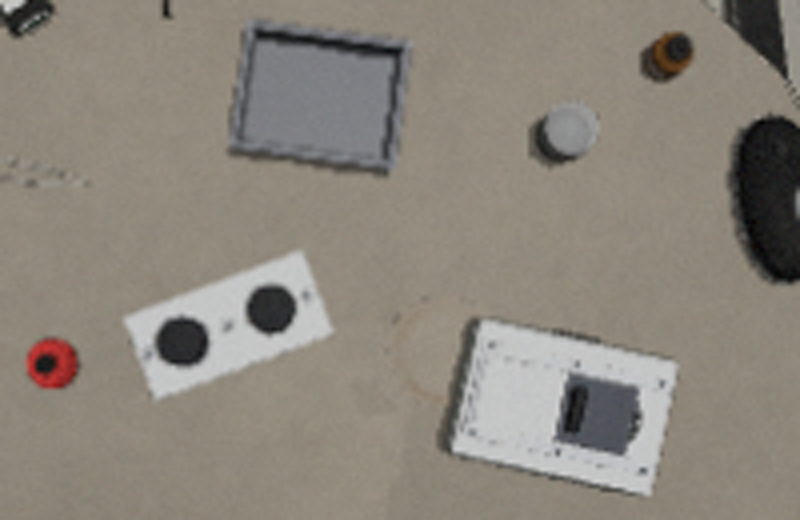

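Both crops are clear. Top crop: tall cap at (182,341), short cap at (272,308), tab at (576,409), with the shutter partly open at its right edge. The camera's +y points left in this image. Scene crop: tall cap at (190,108), tab at (553,425). Next I'll measure with masks.

Run:
```python
from h import *
s=cv2.imread("pics/scene0.png");t=cv2.imread("pics/top0.png")
np.set_printoptions(precision=4,suppress=True)
def blobs(im,box,mask,name,amin=20):
    x0,y0,x1,y1=box; m=np.zeros(im.shape[:2],np.uint8); m[y0:y1,x0:x1]=mask[y0:y1,x0:x1]
    cs,_=cv2.findContours(m,cv2.RETR_EXTERNAL,cv2.CHAIN_APPROX_NONE)
    out=[]
    for c in cs:
        if cv2.contourArea(c)<amin: continue
        r=cv2.minAreaRect(c); M=cv2.moments(c); cen=(M['m10']/M['m00'],M['m01']/M['m00'])
        print(name,"cen %.1f %.1f"%cen,"rect",np.round(r[0],1),np.round(r[1],1),round(r[2],1),"bbox",cv2.boundingRect(c)); out.append(r)
    return out
gs,gt=s.max(2),t.max(2)
blobs(t,(210,195,270,236),(gt<75).astype(np.uint8),"caps top")
blobs(s,(176,190,232,230),(gs<45).astype(np.uint8),"caps scene")
blobs(s,(176,190,232,230),(gs<75).astype(np.uint8),"obj scene")
blobs(t,(315,220,332,250),(gt<45).astype(np.uint8),"tab top",8)
blobs(s,(268,265,292,295),(gs<45).astype(np.uint8),"tab scene",8)
blobs(t,(310,220,352,252),(gt<125).astype(np.uint8),"shutter top")
for nm,box,z in(("block",(205,190,270,240),.036),("cam",(285,205,355,265),.05)):
    r=max(blobs(t,box,((t.min(2)>165)).astype(np.uint8),nm),key=lambda r:r[1][0]*r[1][1])
    P=np.array([plane("top",p,z) for p in cv2.boxPoints(r)]); print(P[:,:2],"cen",P.mean(0),"sides",[np.linalg.norm(P[i]-P[i-1]) for i in range(4)],
     "long-axis deg",[np.degrees(np.arctan2(*(P[i]-P[i-1])[1::-1])) for i in (1,2)])
```

```text
caps top cen 225.1 220.0 rect [225. 220.] [10. 12.] 90.0 bbox (219, 215, 13, 11)
caps top cen 247.4 212.0 rect [247.5 212. ] [10. 11.] 90.0 bbox (242, 207, 12, 11)
obj scene cen 187.9 215.5 rect [187.6 215.2] [12.7  8.4] 9.5 bbox (182, 210, 13, 10)
obj scene cen 215.1 215.7 rect [215.  215.5] [17. 12.] 90.0 bbox (209, 207, 13, 18)
obj scene cen 186.7 202.3 rect [186.5 202.5] [13. 13.] 90.0 bbox (180, 196, 14, 14)
tab top cen 323.1 237.8 rect [323.3 237.2] [ 3.6 10.4] 14.0 bbox (321, 232, 6, 11)
shutter top cen 329.1 238.3 rect [329.5 238.4] [20.  17.1] 11.3 bbox (319, 229, 21, 20)
block cen 236.8 215.8 rect [236.8 216. ] [22.2 47.6] 69.4 bbox (211, 198, 52, 37)
[[ 0.5206  0.013 ]
 [ 0.5641 -0.1031]
 [ 0.5099 -0.1233]
 [ 0.4666 -0.0075]] cen [ 0.5153 -0.0553  0.036 ] sides [np.float64(0.05780019965066565), np.float64(0.12395685378981813), np.float64(0.05782983533057227), np.float64(0.12364701230575842)] long-axis deg [np.float64(-69.45503684067909), np.float64(-159.50681453206732)]
cam cen 321.1 236.3 rect [321.  236.2] [50.7 33.7] 12.7 bbox (293, 215, 56, 44)
[[ 0.4351 -0.1988]
 [ 0.5193 -0.2182]
 [ 0.4902 -0.3461]
 [ 0.4059 -0.3262]] cen [ 0.4626 -0.2723  0.05  ] sides [np.float64(0.130721849299741), np.float64(0.08633705048163949), np.float64(0.13114997152686989), np.float64(0.08666126766653318)] long-axis deg [np.float64(-12.959634939124575), np.float64(-102.79045314548695)]
```

Run:
```python
from h import *
np.set_printoptions(precision=4,suppress=True)
s=cv2.imread("pics/scene0.png");t=cv2.imread("pics/top0.png")
f=lambda a,b:print(a,b,*tri(a,b))
print("cap tall"); f((186.5,202.5),(225,220)); print("bore pred scene/top",proj("scene",[.5048,-.0272,.077]),proj("top",[.5048,-.0272,.077]))
print("plane .077",plane("scene",(186.5,202.5),.077),plane("top",(225,220),.077), "short",plane("top",(247.5,212),.059))
print("tab"); f((278.,281.),(323.6,237.3)); print(plane("scene",(278,281),.061),plane("top",(323.6,237.3),.065))
# scene camera/block top faces
g=cv2.GaussianBlur(s,(3,3),0).min(2)
for nm,b,z in(("cam",(230,245,325,325),.05),("block",(165,195,240,250),.036)):
    m=np.zeros_like(g); m[b[1]:b[3],b[0]:b[2]]=(g[b[1]:b[3],b[0]:b[2]]>172)
    c=max(cv2.findContours(m,cv2.RETR_EXTERNAL,cv2.CHAIN_APPROX_NONE)[0],key=cv2.contourArea)
    q=cv2.approxPolyDP(cv2.convexHull(c),4,True)[:,0]; print(nm,q.tolist(),*[plane("scene",p,z)[:2] for p in q])
# box
m=cv2.inRange(cv2.cvtColor(t,cv2.COLOR_BGR2HSV),(100,20,20),(135,255,200)); mm=np.zeros_like(m); mm[130:185,230:290]=m[130:185,230:290]
c=max(cv2.findContours(mm,cv2.RETR_EXTERNAL,2)[0],key=cv2.contourArea); r=cv2.minAreaRect(c); print("box",r,plane("top",r[0],.04),[plane("top",p,.04)[:2] for p in cv2.boxPoints(r)])
```

```text
cap tall
(186.5, 202.5) (225, 220) [ 0.5043 -0.0273  0.0759] 0.000616257185938272
bore pred scene/top [[186.7077 201.9667]] [[224.8266 219.8892]]
plane .077 [ 0.5034 -0.0278  0.077 ] [ 0.5045 -0.0276  0.077 ] short [ 0.525  -0.0836  0.059 ]
tab
(278.0, 281.0) (323.6, 237.3) [ 0.4602 -0.277   0.0614] 0.0002306202033751711
[ 0.4603 -0.2768  0.061 ] [ 0.4604 -0.2766  0.065 ]
cam [[267, 249], [317, 290], [286, 321], [235, 274]] [ 0.5169 -0.2167] [ 0.4907 -0.3431] [ 0.4046 -0.3293] [ 0.4338 -0.1995]
block [[170, 219], [177, 204], [233, 213], [225, 234]] [ 0.474  -0.0026] [0.515 0.013] [ 0.5641 -0.1008] [ 0.5086 -0.1207]
box ((271.0, 146.5), (2.1213202476501465, 2.1213202476501465), 45.0) [ 0.6967 -0.1445  0.04  ] [array([ 0.6967, -0.1406]), array([ 0.7006, -0.1446]), array([ 0.6967, -0.1485]), array([ 0.6927, -0.1445])]
```

```bash
python3 -m jog '{"plan":[[[5,-60,0],[0,0,-0.152],50],[[5,-60,0],[0,0,-0.152],50],[[5,-60,0],[0,0,-0.152],50],[[5,-60,0],[0,0,-0.152],50],[[5,-60,0],[0,0,-0.152],50],[[5,-60,0],[0,0,0],50],[[55,-20,0],[0,0,0],50],[[55,-20,0],[0,0,0],50],[[55,-20,0],[0,0,0],50],[[50,-20,0],[0,0,0],50]]}' 30
cat > st.py <<'E'
from h import *
import sys
s=get_state(); R=Ro.from_quat(s["orientation"]).as_matrix()
p=s["eef_pos"]*1000; print("t",s["time"],"tcp",p.round(1),"yaw y %.2f deg"%np.degrees(np.arctan2(R[1,1],R[0,1])),"z",R[:,2].round(4),"w %.1f"%(1e3*s["gripper_width"]),"F",s["contact_force"].round(1),"grip %.1f"%s["grasp_force"])
if len(sys.argv)>4: print("to go",(np.array(sys.argv[1:4],float)-p).round(1),"turn",np.radians((float(sys.argv[4])-np.degrees(np.arctan2(R[1,1],R[0,1]))+90)%180-90).round(3))
E
python3 st.py 504.5 -27.4 100 20.5
python3 - <<'E'
from h import *
print(plane("top",(259.8,158.9),.04),plane("top",(241.75,140),.04),plane("top",(283,144.5),.04),plane("top",(277,178),.04))
E
```

```text
time: 1.35
eef_pos: [0.4657, 0.0083, 0.2007]
orientation: [0.571, 0.821, -0.0, -0.0]
contact_force: [0.7, 0.8, 0.3]
gripper_width: 0.05
grasp_force: 0.0
t 1.35 tcp [465.7   8.3 200.7] yaw y 20.40 deg z [-4.e-04  2.e-04 -1.e+00] w 50.0 F [0.7 0.8 0.3] grip 0.0
to go [  38.8  -35.7 -100.7] turn 0.002
[ 0.66392402 -0.11518548  0.04      ] [ 0.71398059 -0.06793842  0.04      ] [ 0.70198687 -0.17600201  0.04      ] [ 0.61379491 -0.15988572  0.04      ]
```

```bash
python3 -m jog '{"plan":[[[20,-18,-15],[0,0,0.002],50],[[19,-18,-25],[0,0,0],50],[[0,0,-30],[0,0,0],50],[[0,0,-20],[0,0,0],50],[[0,0,-15],[0,0,0],50],[[0,0,-10],[0,0,0],50],[[0,0,-10],[0,0,0],50],[[0,0,-10],[0,0,0],50],[[0,0,-4],[0,0,0],50],[[0,0,0],[0,0,0],50]]}' 30 >/dev/null
python3 st.py 504.5 -27.4 61 20.5
python3 - <<'E'
from h import *
i=capture("scene");j=capture("top")
cv2.imwrite("pics/g1.png",np.vstack([cv2.resize(i[130:230,110:310],None,fx=3,fy=3),cv2.resize(j[170:265,150:350],None,fx=3,fy=3)]))
E
```

```text
t 2.6 tcp [503.1 -26.6  62.1] yaw y 20.57 deg z [-3.e-04  0.e+00 -1.e+00] w 50.1 F [-0.3 -0.1  0.5] grip 0.0
to go [ 1.4 -0.8 -1.1] turn -0.001
```

View pics/g1.png

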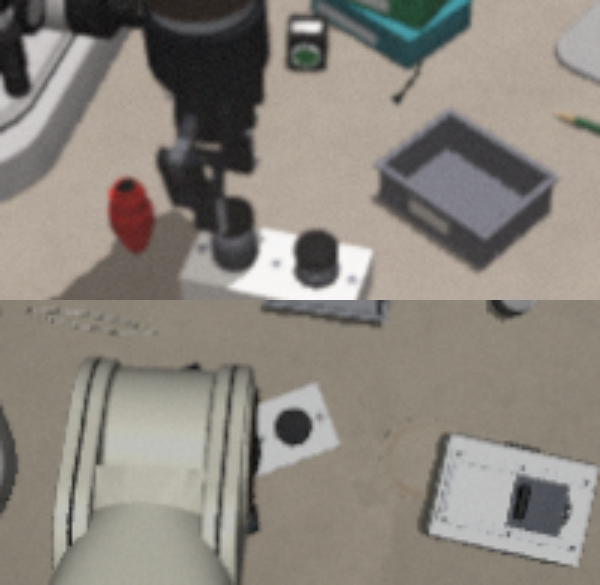

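The gripper straddles the tall cap, at about (235,215) in the crop, and touches nothing. I'll correct the small offset and close.

```bash
python3 -m jog '{"plan":[[[1.4,-0.8,-1],[0,0,0],50],[[0,0,0],[0,0,0],40],[[0,0,0],[0,0,0],34],[[0,0,0],[0,0,0],30],[[0,0,0],[0,0,0],25],[[0,0,0],[0,0,0],25],[[0,0,0],[0,0,0],25],[[0,0,0],[0,0,0],25],[[0,0,0],[0,0,0],25],[[0,0,0],[0,0,0],25]]}' 25 >/dev/null
python3 st.py 504.5 -27.4 61 20.5
```

```text
t 3.95 tcp [504.6 -27.4  61.2] yaw y 20.57 deg z [ 0.  0. -1.] w 24.7 F [-0.3  1.   0.4] grip 0.0
to go [-0.1 -0.  -0.2] turn -0.001
```

Run:
```python
from h import *
i=capture("scene");j=capture("top")
cv2.imwrite("pics/g2.png",cv2.resize(i[165:255,150:270],None,fx=5,fy=5,interpolation=cv2.INTER_CUBIC))
print(proj("scene",[[.5046,-.0274,.061],[.5046,-.0274,.083],[.4,0,0]]),get_state()["gripper_width"])
```

```text
[[187.36280574 207.27934997]
 [186.47621241 200.07937491]
 [147.7948544  251.69642678]] 0.025201749150935104
```

View pics/g2.png

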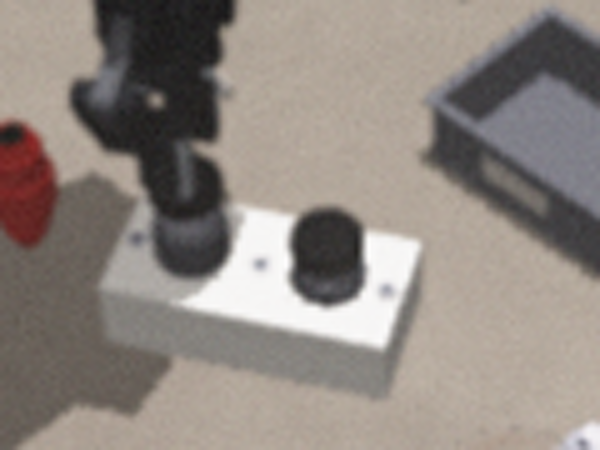

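The finger end, about (187,202) in full-image pixels, shows at the level of the cap's top rather than beside it. The fingers closed on nothing, so I'll check where the tip ought to appear.

Run:
```python
from h import *
np.set_printoptions(precision=1,suppress=True)
i=cv2.imread("pics/g2.png")[2::5,2::5].max(2)
for h in(.0125,.020):
  for sg in(-1,1):
    print(h,sg,[proj("scene",[.5046+sg*h*.937,-.0274+sg*h*.35,z])[0] for z in(.061,.067,.083,.09)])
print("cols",list(range(176,200)))
for r in range(190,224): print(r,*["%3d"%v for v in i[r-165,26:50]])
```

```text
0.0125 -1 [array([185.4, 211.7]), array([185.1, 209.7]), array([184.4, 204.5]), array([184.1, 202.1])]
0.0125 1 [array([189.3, 203. ]), array([189.1, 201. ]), array([188.5, 195.8]), array([188.2, 193.4])]
0.02 -1 [array([184.2, 214.3]), array([183.9, 212.4]), array([183.2, 207.1]), array([182.9, 204.8])]
0.02 1 [array([190.5, 200.4]), array([190.3, 198.5]), array([189.7, 193.2]), array([189.4, 190.9])]
cols [176, 177, 178, 179, 180, 181, 182, 183, 184, 185, 186, 187, 188, 189, 190, 191, 192, 193, 194, 195, 196, 197, 198, 199]
190  33  41  37  38  38  38  38  43  42  41  40  41  40  36  39  36  40  85 153 177 180 176 178 176
191  35  35  37  34  39  31  42  38  39  36  41  43  44  33  40  39  48  94 156 179 177 177 175 176
192  36  37  39  38  36  42  42  43  42  48  50  57  58  58  56  48  66 115 163 183 176 178 178 177
193  42  39  30  40  38  41  38  46  54  71  75  78 100 113 117 106 111 142 170 177 179 177 177 175
194  45  36  37  38  41  39  40  42  52  81  92  82 107 141 156 151 160 172 174 181 177 178 175 179
195  64  53  37  39  37  35  37  43  49  75  95  91  88 110 139 160 
[... 2131 characters left out ...]

217 172 171 171 172 163 128  82  61  52  56  53  56  57  60  57  56  54  60 102 184 238 247 246 241
218 174 173 174 175 168 147 114  75  59  54  55  55  54  57  54  54  68  98 167 230 244 247 246 243
219 172 173 175 171 171 172 153 123  88  71  69  60  62  64  63  82 105 158 223 243 247 247 247 245
220 170 173 171 172 172 173 170 158 140 122 110 102 102 106 113 140 168 198 238 245 246 246 246 246
221 175 175 173 174 176 170 177 167 167 165 159 154 154 154 160 191 230 240 244 246 247 247 247 247
222 174 173 177 174 175 173 171 176 177 172 170 171 172 173 196 232 244 246 247 246 247 246 247 246
223 164 168 163 167 165 172 173 172 174 172 173 175 188 198 233 244 247 246 246 247 246 247 247 246
```

The finger end projects to z ≈ 83 mm, about 20 mm higher than the reported TCP implies. It is just above the cap, with no contact. I'll reopen, go 12 mm lower (still clear of the collar and block) and close gently.

```bash
python3 -m jog '{"plan":[[[0,0,0],[0,0,0],50],[[0,0,0],[0,0,0],50],[[0,0,0],[0,0,0],50],[[0,0,-6],[0,0,0],50],[[0,0,-6],[0,0,0],50],[[0,0,0],[0,0,0],36],[[0,0,0],[0,0,0],30],[[0,0,0],[0,0,0],26],[[0,0,0],[0,0,0],26],[[0,0,0],[0,0,0],26]]}' 25 >/dev/null
python3 st.py 504.5 -27.4 49 20.5
```

```text
t 5.3 tcp [504.7 -27.4  49.3] yaw y 20.57 deg z [ 2.e-04 -0.e+00 -1.e+00] w 28.1 F [-0.1 -0.6  0. ] grip 24.7
to go [-0.2 -0.  -0.3] turn -0.001
```

```bash
python3 -m jog '{"plan":[[[0,0,3],[0,0,0],26],[[0,0,3],[0,0,0],26],[[0,0,3],[0,0,0],26],[[0,0,3],[0,0,0],26],[[0,0,3],[0,0,0],26],[[0,0,3],[0,0,0],26],[[0,0,3],[0,0,0],26],[[0,0,3],[0,0,0],26],[[0,0,0],[0,0,0],26],[[0,0,0],[0,0,0],26]]}' 25 >/dev/null
python3 st.py
python3 - <<'E'
from h import *
i=capture("scene")
cv2.imwrite("pics/g3.png",cv2.resize(i[165:255,150:270],None,fx=5,fy=5,interpolation=cv2.INTER_CUBIC))
E
```

```text
t 6.55 tcp [504.5 -27.4  73.2] yaw y 20.57 deg z [-1.e-04  0.e+00 -1.e+00] w 28.2 F [-0.4 -0.8 -0.3] grip 24.7
```

View pics/g3.png

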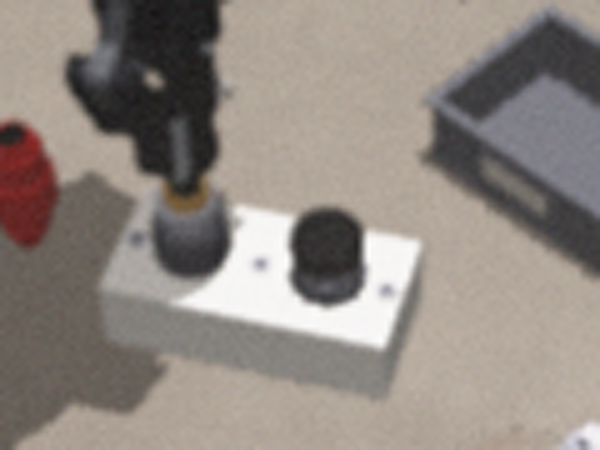

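The cap is off: the brass thread shows at crop (187,193) and the objective is still in its bore. Next I carry the cap to the box.

```bash
python3 -m jog '{"plan":[[[0,0,25],[0,0,0],26],[[0,0,25],[0,0,0.1],26],[[30,-15,0],[0,0,0.18],26],[[30,-18,0],[0,0,0.18],26],[[30,-18,0],[0,0,0.18],26],[[30,-18,0],[0,0,0.18],26],[[25,-14,0],[0,0,0.18],26],[[14.5,-4.5,0],[0,0,0.1],26],[[0,0,-20],[0,0,0],26],[[0,0,0],[0,0,0],26]]}' 25 >/dev/null
python3 st.py 664 -115 15 83.7
```

```text
t 7.85 tcp [ 662.4 -114.7  100.6] yaw y 83.58 deg z [-5.1e-03  9.0e-04 -1.0e+00] w 27.8 F [-0.3  0.3 -0.7] grip 24.7
to go [  1.6  -0.3 -85.6] turn 0.002
```

```bash
python3 -m jog '{"plan":[[[1.5,0,-20],[0,0,0],26],[[0,0,-20],[0,0,0],26],[[0,0,-15],[0,0,0],26],[[0,0,-12],[0,0,0],26],[[0,0,-8],[0,0,0],26],[[0,0,-5],[0,0,0],26],[[0,0,0],[0,0,0],26],[[0,0,0],[0,0,0],30],[[0,0,0],[0,0,0],40],[[0,0,0],[0,0,0],44]]}' 25
python3 st.py 664 -115 15 83.7;  python3 - <<'E'
from h import *
i=capture("scene");j=capture("top")
cv2.imwrite("pics/g4.png",np.hstack([cv2.resize(i[110:220,210:320],None,fx=3.5,fy=3.5,interpolation=cv2.INTER_CUBIC),cv2.resize(j[110:220,205:315],None,fx=3.5,fy=3.5)]))
E
```

```text
time: 9.1
eef_pos: [0.6659, -0.115, 0.0236]
orientation: [0.056, 0.998, -0.0, 0.0]
contact_force: [-0.8, 0.3, 0.2]
gripper_width: 0.0438
grasp_force: 0.0
t 9.1 tcp [ 665.9 -115.    23.6] yaw y 83.59 deg z [ 7.e-04 -1.e-04 -1.e+00] w 43.8 F [-0.8  0.3  0.2] grip 0.0
to go [-1.9 -0.  -8.6] turn 0.002
```

```bash
python3 -m jog '{"plan":[[[0,0,40],[0,0,0],44],[[0,0,50],[0,0,0],44],[[-25,-20,15],[0,0,-0.113],44],[[-40,-30,0],[0,0,0],30],[[-45,-35,0],[0,0,0],30],[[-45,-35,0],[0,0,0],30],[[-35,-30,0],[0,0,0],30],[[-16,-12,-10],[0,0,0],30],[[0,0,-20],[0,0,0],30],[[0,0,0],[0,0,0],30]]}' 20 >/dev/null
python3 st.py 460 -277 53 77.1;  python3 - <<'E'
from h import *
i=capture("scene");j=capture("top")
cv2.imwrite("pics/g4.png",np.hstack([cv2.resize(i[150:330,200:330],None,fx=3,fy=3,interpolation=cv2.INTER_CUBIC),cv2.resize(j[100:280,210:340],None,fx=3,fy=3)]))
E
```

```text
t 10.45 tcp [ 458.2 -276.5   97.1] yaw y 77.07 deg z [-0.0026  0.0016 -1.    ] w 30.3 F [ 0.1 -0.1 -0.2] grip 0.0
to go [  1.8  -0.5 -44.1] turn 0.0
```

View pics/g4.png

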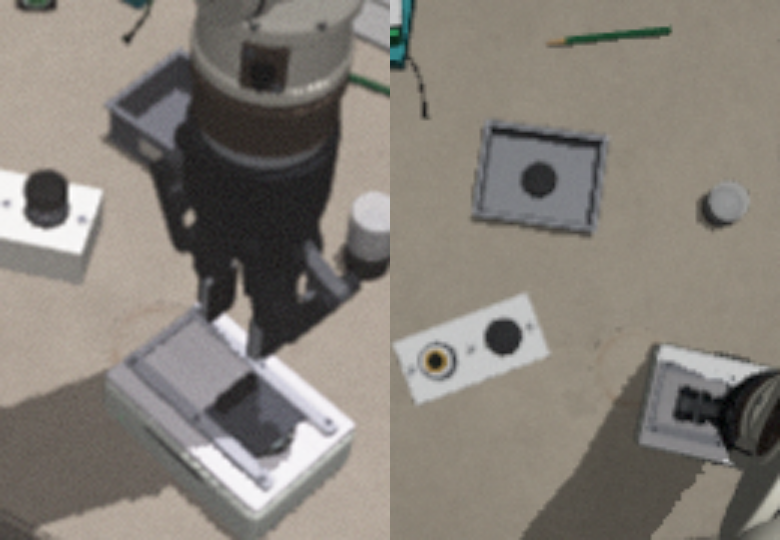

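The cap lies flat inside the box (second half, about (538,180)), and the tall objective's brass thread is open at (436,360). In the scene half the fingertips are at crop (215,305) and (258,352), above the camera; from these I can check the true tip height.

Run:
```python
from h import *
np.set_printoptions(precision=1,suppress=True)
u=np.array([np.cos(np.radians(77.1)),np.sin(np.radians(77.1)),0]); c=np.array([.4582,-.2765,0])
for z in(.097,.110,.120,.130):
    print(z,*[proj("scene",c+u*d+[0,0,z])[0] for d in(-.022,-.015,0,.015,.022)],"top",proj("top",c+u*.02+[0,0,z])[0])
i=capture("scene")
cv2.imwrite("pics/g5.png",cv2.resize(i[225:315,220:340],None,fx=6,fy=6,interpolation=cv2.INTER_CUBIC))
```

```text
0.097 [287.4 278.4] [284.5 275.9] [278.5 270.6] [272.5 265.4] [269.7 263. ] top [317.6 236.8]
0.11 [288.  274.2] [285.1 271.7] [278.9 266.4] [272.9 261.2] [270.1 258.8] top [318.3 237. ]
0.12 [288.4 271. ] [285.5 268.4] [279.3 263.1] [273.2 257.8] [270.4 255.4] top [318.9 237.1]
0.13 [288.9 267.6] [286.  265.1] [279.7 259.7] [273.5 254.4] [270.7 252. ] top [319.5 237.3]
```

View pics/g5.png

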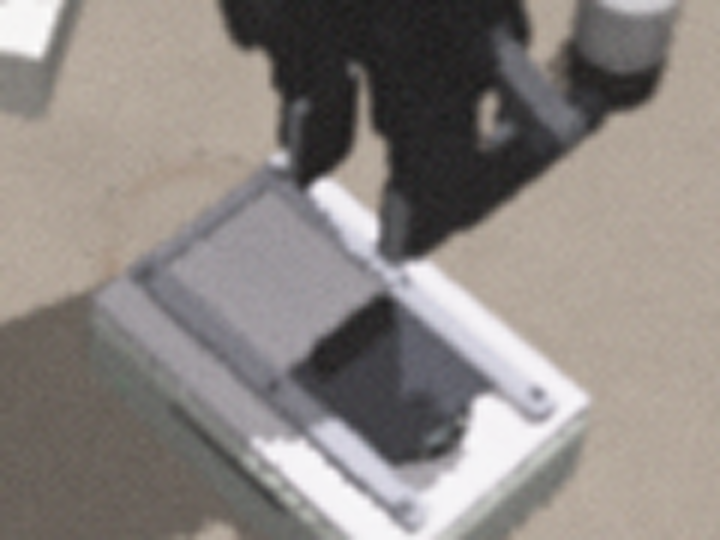

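Both tips match z ≈ 120 mm at a reported TCP z of 97, so the finger ends stand about 23 mm above the reported point at this opening. For the tab I want the tips near 60 mm, which means a TCP of about 40.

```bash
python3 -m jog '{"plan":[[[1.8,-0.5,-15],[0,0,0],30],[[0,0,-15],[0,0,0],30],[[0,0,-12],[0,0,0],30],[[0,0,-8],[0,0,0],30],[[0,0,-5],[0,0,0],30],[[0,0,-2],[0,0,0],30],[[0,0,0],[0,0,0],20],[[0,0,0],[0,0,0],10],[[0,0,0],[0,0,0],2],[[0,0,0],[0,0,0],2]]}' 20 >/dev/null
python3 st.py 460 -277 40 77.1
```

```text
t 11.85 tcp [ 461.5 -277.5   41.4] yaw y 77.12 deg z [ 4.e-04 -2.e-04 -1.e+00] w 1.7 F [-0.9  0.6  0.5] grip 0.0
to go [-1.5  0.5 -1.4] turn -0.0
```

```bash
python3 -m jog '{"plan":[[[0,0,0],[0,0,0],26],[[0,0,0],[0,0,0],26],[[-1,0,0],[0,0,0],26],[[0,0,-4],[0,0,0],26],[[0,0,-3.5],[0,0,0],26],[[0,0,0],[0,0,0],20],[[0,0,0],[0,0,0],10],[[0,0,0],[0,0,0],4],[[0,0,0],[0,0,0],2],[[0,0,0],[0,0,0],2]]}' 20 >/dev/null
python3 st.py 460 -277 34 77.1
```

```text
t 13.1 tcp [ 460.4 -277.4   33.8] yaw y 77.12 deg z [ 1.e-04 -1.e-04 -1.e+00] w 6.9 F [-0.2 -0.5  0.2] grip 22.6
to go [-0.4  0.4  0.2] turn -0.0
```

Tab is gripped. Now I slide along the camera's +y, which is (0.223, 0.975).

```bash
python3 -m jog '{"plan":[[[0.9,3.9,0],[0,0,0],2],[[0.9,3.9,0],[0,0,0],2],[[0.9,3.9,0],[0,0,0],2],[[0.9,3.9,0],[0,0,0],2],[[0.9,3.9,0],[0,0,0],2],[[0.9,3.9,0],[0,0,0],2],[[0.9,3.9,0],[0,0,0],2],[[0.9,3.9,0],[0,0,0],2],[[0,0,0],[0,0,0],2],[[0,0,0],[0,0,0],2]]}' 20 >/dev/null
python3 st.py 
python3 -m jog '{"plan":[[[0.4,2,0],[0,0,0],2],[[0.4,2,0],[0,0,0],2],[[0.3,1.5,0],[0,0,0],2],[[0.2,1,0],[0,0,0],2],[[0.2,1,0],[0,0,0],2],[[0,0,0],[0,0,0],2],[[0,0,0],[0,0,0],2],[[0,0,0],[0,0,0],2],[[0,0,0],[0,0,0],2],[[0,0,0],[0,0,0],2]]}' 20 >/dev/null
python3 st.py
```

```text
t 14.35 tcp [ 467.6 -245.5   33.7] yaw y 77.15 deg z [ 1.0e-04  1.3e-03 -1.0e+00] w 7.6 F [-1.8  1.9  1.2] grip 22.8
t 15.6 tcp [ 468.4 -242.3   33.7] yaw y 76.98 deg z [-0.0015 -0.007  -1.    ] w 7.1 F [ -3.5 -10.2  -1.3] grip 22.5
```

```bash
python3 -m jog '{"plan":[[[0,0,0],[0,0,0],30],[[0,0,0],[0,0,0],30],[[0,0,30],[0,0,0],30],[[0,0,50],[0,0,-0.14],40],[[6,36,0],[0,0,-0.17],50],[[6,40,0],[0,0,-0.17],50],[[6,40,0],[0,0,-0.17],50],[[6,40,0],[0,0,-0.17],50],[[6,40,0],[0,0,-0.166],50],[[5,18,0],[0,0,0],50]]}' 20 >/dev/null
python3 st.py 504.5 -27.4 30 20.5
python3 - <<'E'
from h import *
np.set_printoptions(precision=4,suppress=True)
s=capture("scene");t=capture("top");cv2.imwrite("pics/s6.png",s);cv2.imwrite("pics/t6.png",t)
cv2.imwrite("pics/v6.png",np.vstack([cv2.resize(t[205:270,285:365],None,fx=5,fy=5,interpolation=cv2.INTER_CUBIC),cv2.resize(s[240:275+25,230:310],None,fx=5,fy=4.5,interpolation=cv2.INTER_CUBIC)]))
for n,im,b in(("top",t,(290,212,350,260)),("scene",s,(235,240,320,322))):
  for th in(45,120):
    g=im.max(2); m=np.zeros_like(g); m[b[1]:b[3],b[0]:b[2]]=g[b[1]:b[3],b[0]:b[2]]<th
    for c in cv2.findContours(m,0,1)[0]:
        if cv2.contourArea(c)>8:
            r=cv2.minAreaRect(c); P=plane(n,r[0],.061)[:2]-[.4626,-.2723]; print(n,th,np.round(r[0],1),np.round(r[1],1),"cam xy",P@[.975,-.223],P@[.223,.975])
E
```

```text
t 16.85 tcp [504.2 -22.4 113.8] yaw y 20.86 deg z [ 1.e-04  6.e-04 -1.e+00] w 50.0 F [-0.1 -0.2  0.2] grip 0.0
to go [  0.3  -5.  -83.8] turn -0.006
top 45 [309.6 234. ] [ 3.2 10.4] cam xy -0.0009017984459109164 0.03140812843875981
top 120 [322.8 236.9] [33.8 17. ] cam xy -0.0006457555813652721 -0.0030513550390404705
top 120 [324.  218.4] [12.4  1.8] cam xy 0.046001502769139564 0.004068965626420468
top 120 [293.9 230.6] [ 3.9 34.7] cam xy -0.001324098830263373 0.07246299278376085
scene 120 [254.7 303. ] [58.7  8.4] cam xy -0.06389369978209013 -0.009822915570697033
scene 120 [270.8 274.8] [23.3 19.8] cam xy -0.0014435633048178382 0.01372839636782362
```

Run:
```python
from h import *
t=cv2.imread("pics/t6.png");t0=cv2.imread("pics/top0.png")
for off in(0,.02):
  for y in range(-68,69,4):
    P=np.array([.4626,-.2723,.05])+np.array([.223,.975,0])*y/1e3+np.array([.975,-.223,0])*off
    u,v=proj("top",P)[0]; q=lambda im:cv2.getRectSubPix(im,(1,1),(float(u),float(v)))[0,0].tolist()
    print(y,q(t0),q(t),end=" | ")
  print()
```

```text
-68 [121, 133, 141] [116, 127, 136] | -64 [176, 178, 180] [169, 171, 173] | -60 [196, 196, 195] [191, 190, 189] | -56 [197, 196, 195] [191, 190, 189] | -52 [188, 187, 187] [182, 182, 180] | -48 [141, 140, 139] [136, 136, 134] | -44 [77, 76, 74] [96, 97, 97] | -40 [91, 85, 81] [129, 128, 127] | -36 [90, 83, 80] [130, 129, 128] | -32 [91, 83, 79] [123, 121, 120] | -28 [91, 84, 81] [129, 128, 127] | -24 [92, 85, 82] [124, 123, 123] | -20 [90, 81, 80] [130, 129, 128] | -16 [94, 87, 85] [87, 84, 84] | -12 [67, 62, 60] [118, 117, 117] | -8 [44, 42, 42] [139, 137, 138] | -4 [33, 32, 31] [89, 83, 80] | 0 [91, 84, 82] [88, 80, 78] | 4 [141, 140, 140] [90, 83, 79] | 8 [197, 196, 196] [88, 82, 78] | 12 [197, 197, 195] [89, 83, 81] | 16 [198, 198, 197] [90, 83, 79] | 20 [198, 198, 198] [89, 81, 79] | 24 [196, 195, 195] [79, 73, 69] | 28 [198, 196, 196] [35, 35, 35] | 32 [197, 196, 196] [34, 33, 31] | 36 [196, 196, 195] [84, 79, 78] | 40 [199, 199, 197] [162, 162, 161] | 44 [197, 198, 197] [191, 192, 190] | 48 [199, 199, 197] [190, 190, 188] | 52 [197, 197, 196] [190, 191, 190] | 56 [190, 188, 18
[... 702 characters left out ...]
 100] [166, 165, 163] | -4 [94, 89, 87] [93, 88, 86] | 0 [111, 105, 103] [103, 96, 94] | 4 [174, 173, 172] [108, 102, 100] | 8 [189, 188, 187] [93, 88, 84] | 12 [196, 197, 196] [109, 104, 100] | 16 [194, 194, 193] [110, 105, 102] | 20 [195, 195, 195] [104, 98, 95] | 24 [195, 195, 194] [105, 101, 97] | 28 [191, 192, 192] [107, 104, 102] | 32 [180, 180, 180] [91, 87, 83] | 36 [195, 195, 194] [109, 105, 104] | 40 [191, 191, 190] [154, 154, 153] | 44 [183, 181, 181] [178, 177, 176] | 48 [197, 196, 195] [189, 188, 188] | 52 [194, 193, 193] [184, 185, 183] | 56 [188, 186, 186] [180, 179, 179] | 60 [190, 188, 185] [186, 184, 182] | 64 [182, 182, 182] [178, 178, 177] | 68 [81, 87, 85] [80, 86, 82] |
```

The shutter plate now spans -6 to +38.5 mm along the camera's y, which is fully open, and the window ring is centred at -30 mm. Next I grasp the objective's collar.

```bash
python3 -m jog '{"plan":[[[0.3,-5,-5],[0,0,-0.006],50],[[0,0,-20],[0,0,0],50],[[0,0,-20],[0,0,0],50],[[0,0,-15],[0,0,0],50],[[0,0,-10],[0,0,0],50],[[0,0,-10],[0,0,0],50],[[0,0,-8],[0,0,0],50],[[0,0,-5],[0,0,0],50],[[0,0,-3],[0,0,0],50],[[0,0,0],[0,0,0],50]]}' 30 >/dev/null
python3 st.py 504.5 -27.4 17 20.5
python3 -m jog '{"plan":[[[0,0,0],[0,0,0],50],[[0,0,0],[0,0,0],42],[[0,0,0],[0,0,0],36],[[0,0,0],[0,0,0],33],[[0,0,0],[0,0,0],30],[[0,0,0],[0,0,0],27],[[0,0,0],[0,0,0],24],[[0,0,0],[0,0,0],20],[[0,0,0],[0,0,0],20],[[0,0,0],[0,0,0],20]]}' 40 >/dev/null
python3 st.py 504.5 -27.4 17 20.5
```

```text
t 18.2 tcp [504.4 -29.6  17.7] yaw y 20.29 deg z [-0.  0. -1.] w 50.2 F [-0.5  0.3 -0.3] grip 0.0
to go [ 0.1  2.2 -0.7] turn 0.004
t 19.45 tcp [504.8 -29.7  18.2] yaw y 20.29 deg z [ 9.e-04  1.e-04 -1.e+00] w 28.8 F [-0.6  0.7  5.2] grip 39.3
to go [-0.3  2.3 -1.2] turn 0.004
```

```bash
python3 -m jog '{"plan":[[[0,0,0],[0,0,0],36],[[0,0,0],[0,0,0],42],[[0,2.3,0],[0,0,0.004],42],[[0,0,0],[0,0,0],42],[[0,0,0],[0,0,0],33],[[0,0,0],[0,0,0],29],[[0,0,0],[0,0,0],26],[[0,0,0],[0,0,0],20],[[0,0,0],[0,0,0],20],[[0,0,0],[0,0,0],20]]}' 60 >/dev/null
python3 st.py 504.5 -27.4 17 20.5
```

```text
t 20.7 tcp [504.4 -27.4  18. ] yaw y 20.51 deg z [ 2.e-04  1.e-04 -1.e+00] w 28.0 F [-2.7  0.9  5.1] grip 58.9
to go [ 0.1 -0.  -1. ] turn -0.0
```

```bash
python3 -m jog '{"plan":[[[0,0,2],[0,0,0],20],[[0,0,4],[0,0,0],20],[[0,0,6],[0,0,0],20],[[0,0,8],[0,0,0],20],[[0,0,10],[0,0,0],20],[[0,0,12],[0,0,0],20],[[0,0,14],[0,0,0],20],[[0,0,16],[0,0,0],20],[[0,0,18],[0,0,0],20],[[0,0,0],[0,0,0],20]]}' 60 >/dev/null
python3 st.py 455.9 -301.5 88 20.5
python3 - <<'E'
from h import *
s=capture("scene");t=capture("top");cv2.imwrite("pics/s7.png",s)
g=s.max(2); print([f"{r}:"+" ".join("%3d"%v for v in g[r,170:202:1]) for r in range(170,214,3)])
E
```

```text
t 21.95 tcp [506.  -27.5 109.8] yaw y 20.51 deg z [ 4.3e-03 -2.0e-04 -1.0e+00] w 27.8 F [-0.6 -0.4 -1.5] grip 59.2
to go [ -50.1 -274.   -21.8] turn -0.0
['170: 38  42  24  37  29  31  30  31  32  34  36  38  37  33  35  43  74 107 124 110  80  56  92 151 177 175 179 174 172 178 176 178', '173: 35  29  35  33  34  35  31  34  37  31  38  36  37  39  42  58  93 111 117 119  93  69 113 158 173 173 175 175 174 175 178 174', '176: 57  51  49  43  43  41  38  36  36  32  38  36  47  72  90  79  83  92  96  85  70  74 113 155 176 176 174 176 172 176 176 175', '179:176 178 178 170 142  87  48  36  35  38  38  35  50  70  85  82  76  80  82  70  71  59  93 158 178 177 177 175 174 175 173 176', '182:175 180 176 182 166 122  64  33  41  33  38  40  38  57  84  86  70  63  57  54  41  49  53  91 138 156 160 169 180 176 178 177', '185:178 177 177 178 177 155 116  72  57  41  35  40  40  52  83  91  83  62  55  53  47  51  85 148 171 163 171 179 181 180 182 180', '188:180 180 182 178 181 174 177 172 156 123  85  59  60  58  67  61  59  54  58  61  82 124 163 177 179 173 179 177 176 179 177 177', 
[... 379 characters left out ...]
181 179 179 178 175 178', '200:158 172 181 177 173 177 174 173 179 177 179 179 179 175 159 161 169 175 174 176 180 184 181 178 181 176 181 181 175 178 177 174', '203:110 108 113 128 142 158 170 176 179 174 176 173 169 157 135 125 121 115 114 113 110 111 109 126 160 173 178 177 177 179 177 176', '206:109 101 107 107 107 107 122 148 169 172 173 173 174 175 175 174 175 168 174 174 172 169 170 167 182 219 230 229 229 217 207 201', '209:106 109 107 108 111 133 161 172 174 172 174 172 173 175 172 173 173 177 174 176 172 175 171 169 179 195 229 243 245 247 246 246', '212:100 100 106 120 144 146 121 107 125 149 166 175 174 164 156 139 137 136 134 134 134 136 141 152 176 219 239 245 246 246 246 246']
```

```bash
python3 -m jog '{"plan":[[[-3,-15,0],[0,0,0],20],[[-6,-30,0],[0,0,0],20],[[-7,-40,0],[0,0,0],20],[[-8,-45,0],[0,0,0],20],[[-8,-45,0],[0,0,0],20],[[-7,-40,0],[0,0,0],20],[[-6,-34,0],[0,0,0],20],[[-3.5,-18,0],[0,0,0],20],[[-1.6,-7,0],[0,0,0],20],[[0,0,0],[0,0,0],20]]}' 60 >/dev/null
python3 st.py 455.9 -301.5 88 20.5
```

```text
t 23.3 tcp [ 454.1 -301.   107.4] yaw y 20.51 deg z [-5.e-04  8.e-04 -1.e+00] w 28.1 F [-0.1  0.2  0. ] grip 59.2
to go [  1.8  -0.5 -19.4] turn -0.0
```

```bash
python3 -m jog '{"plan":[[[1,0,-3],[0,0,0],20],[[0.8,-0.5,-4],[0,0,0],20],[[0,0,-4],[0,0,0],20],[[0,0,-4],[0,0,0],20],[[0,0,-3],[0,0,0],20],[[0,0,-1.5],[0,0,0],20],[[0,0,0],[0,0,0],20],[[0,0,0],[0,0,0],20],[[0,0,0],[0,0,0],20],[[0,0,0],[0,0,0],20]]}' 60 >/dev/null
python3 st.py 455.9 -301.5 88 20.5;python3 - <<'E'
from h import *
s=capture("scene");t=capture("top")
print(proj("scene",[[.4559,-.3015,.05],[.4559,-.3015,.08],[.4559,-.3015,.106]])-[235,220])
cv2.imwrite("pics/f.png",np.hstack([cv2.resize(s[220:320,235:335],None,fx=5,fy=5,interpolation=cv2.INTER_CUBIC),cv2.resize(t[130:250,200:272],None,fx=4,fy=500/120,interpolation=cv2.INTER_CUBIC)]))
E
```

```text
t 24.55 tcp [ 456.2 -302.    88.3] yaw y 20.51 deg z [ 2.e-04 -1.e-04 -1.e+00] w 27.7 F [-0.3 -0.1 -0.8] grip 59.2
to go [-0.3  0.5 -0.3] turn -0.0
[[52.78644237 72.49458575]
 [54.12514819 63.59361293]
 [55.34242467 55.45162644]]
```

View pics/f.png

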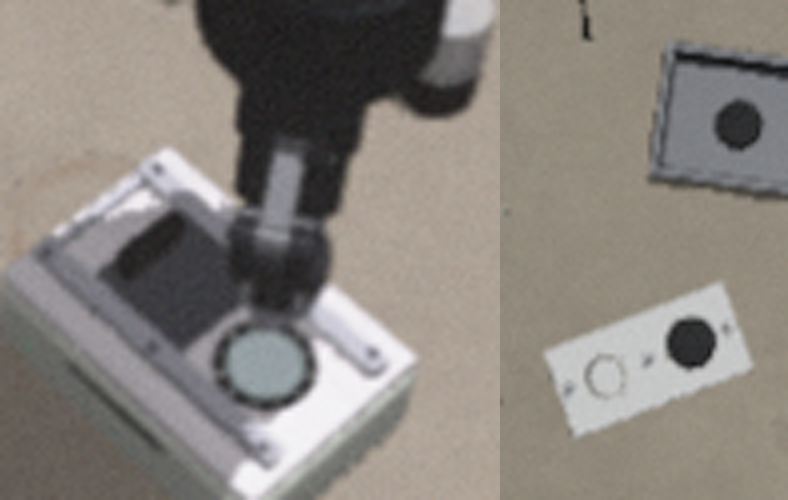

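The window sits at crop (264,362), matching the prediction, and is uncovered. The objective hangs upright above it with its nose end near (272,318). The empty bore, the short objective with its cap and the cap in the box all look right. I'll check the lens height numerically.

Run:
```python
from h import *
np.set_printoptions(precision=1,suppress=True)
a=cv2.imread("pics/s7.png").max(2)
print("lifted: lens pred z.100/.106",proj("scene",[[.5055,-.0275,.100],[.5055,-.0275,.106]]),"edge rows",a[185:200,186].tolist(),a[185:200,187].tolist())
s=capture("scene").max(2); 
print("now: pred .08/.086",proj("scene",[[.4562,-.302,.080],[.4562,-.302,.086]]))
for r in range(270,290): print(r,*["%3d"%v for v in s[r,278:306]])
```

```text
lifted: lens pred z.100/.106 [[186.1 194.1]
 [185.8 192. ]] edge rows [83, 77, 67, 59, 62, 86, 103, 93, 95, 101, 133, 169, 177, 178, 177] [62, 61, 56, 54, 70, 90, 93, 93, 95, 109, 148, 170, 180, 175, 176]
now: pred .08/.086 [[289.5 283.6]
 [289.7 281.8]]
270  60  64  61  46  42  42  43  52  61  68  67  69  77  75  65  57  47  53  54  57  57  61  77 125 170 178 177 174
271  67  66  56  43  38  36  42  41  52  56  55  57  61  57  49  44  45  46  49  57  60  62  77 127 168 175 176 174
272  63  62  55  46  35  36  37  41  48  48  52  52  51  54  44  40  40  43  44  51  67  60  80 128 167 174 173 172
273  65  63  55  44  43  30  41  37  40  43  47  48  47  45  40  39  41  38  46  57  62  65  88 132 168 171 171 172
274  62  67  63  48  40  42  45  44  43  38  41  43  43  42  43  41  39  38  46  55  59  58 103 143 169 177 174 177
275  63  68  61  47  38  47  48  47  43  40  39  44  43  47  38  36  44  41  45  48  55  64 110 159 169 173 170 176
276  62  67  63  58  53  61  64  54  40  42  40  41  45  40  41  39  41  42  43  48  52  75 139 178 176 174 172 167
277  64  65  67  64  63  79  83  
[... 774 characters left out ...]
 241
284 101 133 143 143 128 114 103  94  87  86  98 100  95  93  91 103 128 144 155 165 192 212 214 219 221 226 233 239
285 130 149 135 116  85  67  76  91  92  93 101 104  89  80  75  89 125 151 153 158 170 196 209 214 216 220 227 232
286 148 130 109  93  67  74 100 127 127 133 135 137 120  97  72  71 103 125 147 154 162 169 187 202 212 220 220 225
287 139 101  77  92 106 124 144 158 163 159 159 160 155 137 116  89  82  93 122 160 177 166 164 180 200 213 219 219
288 114  70  61 105 138 157 162 166 165 162 162 162 163 159 148 131  96  74  99 169 211 207 181 172 180 197 213 217
289  93  63  85 135 159 167 165 164 165 166 166 169 164 165 166 150 123  79  80 152 218 236 228 200 166 174 201 216
```

```bash
python3 st.py; python3 -c "
from bench import *
print(job_done())"
```

```text
t 24.7 tcp [ 456.1 -301.9   88.3] yaw y 20.51 deg z [ 1.e-04 -0.e+00 -1.e+00] w 27.5 F [-0.6  0.7 -1. ] grip 59.2
the job is handed in; nothing more can be done
None
```

I've handed the job in: the cap is in the parts box, the shutter is fully open, and the tall objective is held upright about 3 cm above the camera window, within about 1 mm of centre by my measurement (24.7 s of the 70 s used; no verdict came back).

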